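# Free the locked link from the spring-bar clevis with the fork tool

### The arm

A 6-joint arm with a two-finger parallel gripper is mounted at the origin on the work surface. World frame = base frame: x ahead of the robot, y to its left, z up, the work surface at z = 0. Lengths are in mm, angles in rad, forces in N, time in s.
With the tool pointing down it reaches from about 400 to 925 mm from the base axis. Payload 12.5 kg.
Tool frame: the origin (TCP) lies midway between the tips of the shut fingers; the grasp point (between the pads) lies 19 mm behind it; z points along the fingers, y is the line along which they close (so a half turn about z gives the same grasp; the last joint's range is limited). The gripper opens to 95 mm and grips with 3 to 60 N. Pads are 20 mm wide; open, the fingers measure 119 mm over their backs; the gripper's body (75 mm by 180 mm) begins 59 mm behind the grasp point.
Start: joints at [1.147, 0.491, 1.559, -0, 1.092, -0.106], TCP at [195.282, 593.727, 214.661] pointing down, gripper open.
Joint ranges: [-3.1, 3.1], [-0.84, 2.19], [0.05, 2.79], [-1.13, 4.28], [0.06, 2.93], [-2.69, 2.69]. Speed limits (rad/s): [2.22, 2.22, 2.79, 3.14, 3.14, 3.14].

### API

Orientations are given as [roll, pitch, yaw] about the fixed x, y, z axes, in that order (R = Rz(yaw) Ry(pitch) Rx(roll)).
In Python, from cell import * gives the robot as it stands.
- The arm moves only by the tool servo_tool, never from a script. Its argument "moves" is one flat list of numbers, 5 for each row, row after row: the shift along the world's x, y, z as a fraction of full scale, then the turn about the world's z as a fraction of full scale, then the opening, from 0 (shut) to 1 (fully open). A call has 1 to 12 rows; each row is the pose to reach, as a shift and turn from the pose commanded when the call began, turning the shorter way round; what a row does not reach only later rows make up. Full scale, the value 1, is 400 mm for a shift and 180 degrees for a turn. A row lasts 1/12 s, in which the tool goes at most 41.7 mm and 7.16 degrees, less where a joint would pass 70% of its speed; a pose out of reach is approached as far as the arm can. A call with a number of a shift or a turn outside -1 to 1 is refused whole. A call with a gripper value outside its range is refused whole. The fingers move at their own pace and stop on an object; the grip force is fixed at half the most. Time passes only in rows, so rows that repeat a pose let the fingers close. It gives the time, the measured TCP pose, the force, the opening and the grip force at its end, in the units of the state.
- state(): the state, without advancing time (a new reading comes with each control period).
- read_camera(name): name is "scene" or "top"; returns (picture, depth): 400x640x3 uint8, blue, green, red; 400x640 float32, mm along the optical axis (not along the pixel's ray), 0 where there is no reading.
- get_calibration(name): a dict with "K" (3x3 intrinsics, pixels), "k1" (the pictures are not rectified: a ray, as slopes to the right and down, at radius r is drawn at 1 + k1 r^2 times it, then the intrinsics apply), "R" (3x3) and "t" (3): a world point X has camera coordinates R X + t. Camera axes: x right, y down, z forward; pixel columns grow to the right and rows downward; lengths in mm; the calibration is good to about 2 mm. A picture is of the moment at which its call begins. get_calibration takes no time and is no camera call.
- job_done(): hands the job in; it is judged then, once.
The state is a dict: "t": time; "joints": joint angles; "qvel": joint speeds; "tau": joint torques, N m; "eef_pos": TCP position; "tcp_rot": TCP orientation; "ft_force": force on the tool from outside, world axes, zero at the start; "moment": the same for the moment, N m; "opening": opening from 0.0 (shut) to 1.0 (fully open); "grip_force": force on a finger pad.
Only numpy, scipy, OpenCV 4.12 (cv2) and the standard library are available. Lean on these libraries where they do the work, as an engineer would, in place of code of your own. Each camera call takes 0.05 s, during which the arm holds its last target. There are 200 camera calls.

### The job

A flat metal link is locked in the leaning clevis on the counter by a spring bar. Take the fork tool from its wooden stand, use it to push the bar's collar sideways until the link pops up. Leave the fork standing upright in its slot again and the freed link in the open blue bin, lowered in gently. Work the bar only with the fork, not with your fingers, and do not disturb the carton, the jar or the bearing.

Things in the scene. Friction and masses are not known exactly. Their poses are not given: they have to be found in the camera images.
- clevis: Leaning steel clevis (fixed). Origin on its base plate's top face, on the link's axis, 80 mm above the counter. z: plate normal, leaning 0.75 rad from vertical towards the robot; y: horizontal, along the spring bar; x: away from the robot, up the slope. A square tube (39 mm in x, y -19 to +19 mm, z 0 to 42 mm; pocket 27 x 14 mm) holds the link upright along z.
- gap (a point): Middle of the gap that the fork enters along -z of the clevis: at clevis y +26, z +25 mm, on the resting bar's axis. It is 14 mm wide in y, between the tube's +y face (y +19) and the collar at rest (y +33); open above and at the +x and -x sides; the base plate (80 mm in x, y -30 to +100) is 25 mm under it. Axes as the clevis.
- spring_bar (a joint): Sideways travel of the spring bar along clevis +y, in m: 0 at rest (bar through the link's lower hole), stop at 0.022. The link is freed somewhere between 0.012 and 0.017. Pushing the collar takes 3 N at first, 8 N at 0.017, plus up to 5 N of friction; it springs back when let go.
- collar (a point): Centre of the collar's face that the fork pushes (towards the link), on the bar's axis; moves with the bar. The bar is 8 mm round, along clevis y; the collar is a 28 mm disc, 4 mm thick, followed by a 16 mm wide coil.
- housing (a point): Centre of the top face of the block that the coil and bar slide into: 34 mm in x, y 26 mm, 42 mm high above the plate; at clevis y +83. Fixed, axes as the clevis.
- rail (a point): Middle of a fixed round guard rail, 14 mm thick, 250 mm long, parallel to clevis y, crossing over the front of the fixture: axis 250 mm above the counter, 55 mm nearer the robot than the clevis origin, on two posts at its ends. A vertical gripper does not fit at the clevis under it; one tilted along clevis z does.
- link: Flat aluminium bar, 24 mm wide (x), 10 mm thick (y), 85 mm long (z), an 11 mm hole near each end, 120 g. Origin: centre of its lower end; axes as the clevis while seated, lower end then 10 mm above the plate (53 mm stand out of the tube). When the bar clears it, a spring lifts it about 20 mm along z; it stays up, loose in the tube, and draws out along z with a few newtons.
- fork: Forked tool, 108 mm long, 100 g, symmetrical. Origin midway between the tine tips, z towards the handle, x across the tines, y through its 5 mm thickness. Tines z 0 to 34 mm, each 8 mm wide, 14 mm slot between (30 mm over all); bridge z 34 to 48; wooden handle 28 (x) by 14 mm (y), z 46 to 108. Starts standing tines-down in the stand.
- stand: Fixed wooden block 80 x 60 x 45 mm. Origin: centre of its underside. In the middle of its top a slot 38 mm (x) by 13 mm (y), 37 mm deep, floor 8 mm above the counter; the fork stands in it on its tine tips, fork x along stand x.
- bin: Fixed open blue bin, 160 (x) x 130 (y) x 60 mm high, walls and floor 4 to 5 mm. Origin: centre of its underside.
- carton: Bystander: small cardboard carton 60 x 75 x 42 mm, origin under its centre. Leave alone.
- jar: Bystander: upright jar 60 mm across, 85 mm high, origin under its centre. Leave alone.
- bearing: Bystander: steel bearing ring 62 mm across, 18 mm high, lying flat, origin under its centre. Leave alone.
There are look-alikes about, which are no part of the job. There is more than one size of the bin; the job needs the smaller. Leave any turquoise look-alike of the link alone.

How it is judged (in metres and radians):
On the way, in this order (a step that is already met when the one before it is completed fails the run):
1. the fork is lifted clear out of its stand (height (world z) of fork above 0.055 m), for 0.1 s.
2. the fork, pressing on the spring bar, holds it back and the link has popped up (value of joint spring_bar above 0.01 m and contact force between fork and clevis above 1 N and z of link in the frame of clevis above 0.021 m), for 0.1 s.
At the end, for the whole second after the job is handed in: The link lies or leans at rest in the blue bin (its origin inside the bin's outline and below 75 mm, touching the bin); the fork stands at rest in the stand's slot, tips within 12 mm of the slot's axis and below 20 mm, within 0.3 rad of upright; the spring bar is let back (below 0.012 m) (x of link in the frame of bin between -0.08 and 0.08 m and y of link in the frame of bin between -0.065 and 0.065 m and height (world z) of link below 0.075 m and contact force between link and bin above 0.2 N and linear speed of each of link, fork below 0.03 m/s and horizontal distance between fork and stand below 0.012 m and height (world z) of fork below 0.02 m and angle between fork's own z axis and vertical below 0.3 rad and value of joint spring_bar below 0.012 m).
It fails at once if the spring bar is pushed by the robot's own fingers or arm instead of the fork (value of joint spring_bar above 0.006 m and contact force between any of the fingers, the arm and clevis above 4 N).
It fails at once if the link is dropped or thrown (out of the fingers and faster than 1 m/s) (contact force between the fingers and link below 0.1 N and linear speed of link above 1 m/s).
It fails at once if the carton, jar or bearing is disturbed (moved over 20 mm) (distance of any of carton, jar, bearing from where it was at the start of the episode above 0.02 m).
It also fails if it takes over 67 s, if anything falls off the work surface, if the arm or the gripper's body presses on something with over 40 N, if the wrist force passes 120 N, or if a joint passes its speed limit or range.

## Working session

There is one attempt and no reset: what is moved stays moved. The work goes in short steps, Python scripts to look and compute and a tool call to move; the robot and the scene stay as the last step left them, time stands still between calls to the robot, and variables do not carry over. Pictures are saved under pics/ and viewed, at most 10 in all, crops included, and the job is handed in when it is done.

Besides the shell and the picture viewer there is one more tool, called by a JSON object that holds its "api" and its "payload". servo_tool: Moves the arm, as the interface text tells. Its arguments: {"type":"object","properties":{"moves":{"type":"array"}},"required":["moves"]}

```bash
ls; mkdir -p pics
cat > h.py <<'E'
from cell import *
import numpy as np, cv2
def cal(n):
    c=get_calibration(n); return np.array(c["K"],float),float(c["k1"]),np.array(c["R"],float),np.array(c["t"],float).ravel()
def ray(n,u,v):
    K,k1,R,t=cal(n); d=np.array([(u-K[0,2])/K[0,0],(v-K[1,2])/K[1,1]]); p=d.copy()
    for _ in range(20): p=d/(1+k1*(p@p))
    return -R.T@t, R.T@np.array([p[0],p[1],1.])
def onz(n,u,v,z):
    o,d=ray(n,u,v); return o+d*(z-o[2])/d[2]
def atd(n,u,v,dep):
    o,d=ray(n,u,v); return o+d*dep
def tri(a,b):
    (o1,d1),(o2,d2)=ray(*a),ray(*b)
    s=np.linalg.lstsq(np.c_[d1,-d2],o2-o1,rcond=None)[0]
    p,q=o1+d1*s[0],o2+d2*s[1]; return (p+q)/2,np.linalg.norm(p-q)
def proj(n,X):
    K,k1,R,t=cal(n); c=R@np.asarray(X,float)+t; p=c[:2]/c[2]; p=p*(1+k1*(p@p)); return K[:2,:2]@p+K[:2,2]
def cloud(n,dep):
    K,k1,R,t=cal(n); v,u=np.mgrid[0:400,0:640]; d=np.stack([(u-K[0,2])/K[0,0],(v-K[1,2])/K[1,1]],-1); p=d.copy()
    for _ in range(20): p=d/(1+k1*(p**2).sum(-1,keepdims=True))
    c=np.concatenate([p,np.ones((400,640,1))],-1)*dep[...,None]
    X=(c-t)@R; X[dep==0]=np.nan; return X
E
python3 - <<'E'
from h import *
for n in("scene","top"):
    p,d=read_camera(n); cv2.imwrite(f"pics/{n}0.png",p); np.savez(f"pics/{n}0.npz",p=p,d=d)
    K,k1,R,t=cal(n); print(n,K.tolist(),k1,-R.T@t,R[2])
print(state())
E
```

```text
pics
scene [[375.6024100785198, 0.0, 321.6938408830837], [0.0, 375.6024100785198, 204.05170742633584], [0.0, 0.0, 1.0]] 0.010110002335749312 [1187.98727933  118.70535368  661.28207992] [-0.83971172 -0.14569534 -0.52312244]
top [[410.29134494501784, 0.0, 320.84844797714123], [0.0, 410.29134494501784, 199.69072207865804], [0.0, 0.0, 1.0]] -0.08419246071343336 [ 365.07504592    5.90536049 1209.76215569] [ 0.04620465 -0.00783173 -0.99890129]
{'t': 0.1, 'joints': array([ 1.14742085e+00,  4.91484141e-01,  1.55938846e+00, -1.31198324e-05,
        1.09173423e+00, -1.05608416e-01]), 'qvel': array([-0.00160998, -0.00126509, -0.00043253,  0.00035998,  0.0002842 ,
       -0.00018973]), 'tau': array([ 3.11388620e-03, -6.13628125e+01, -2.58609563e+01,  6.94210804e-02,
        4.69903811e-02, -8.72007217e-05]), 'eef_pos': array([195.17250501, 593.50819325, 214.12961759]), 'tcp_rot': array([-3.14058290e+00, -9.53348414e-05,  2.82383160e+00]), 'ft_force': array([-0.18507162, -0.59894191,  0.55683551]), 'moment': array([ 0.00489114, -0.0593749 , -0.02516307]), 'grip_force': 0.0, 'opening': 1.0017991289939687}
```

View pics/scene0.png

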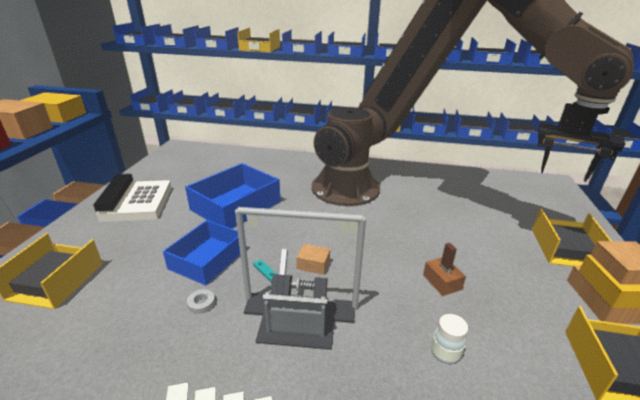

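View pics/top0.png

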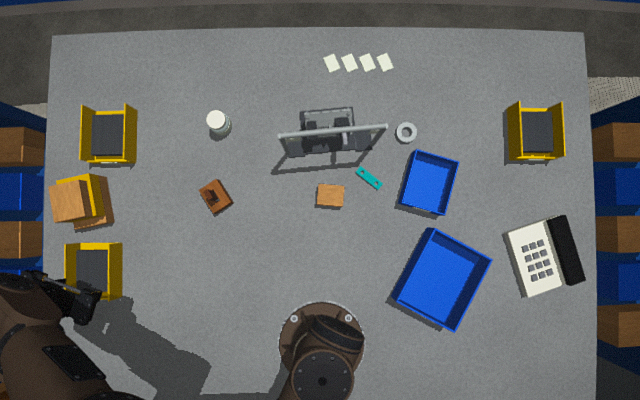

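The top view shows these things:
- The stand with the fork is at about (215,197).
- The clevis and rail are at about (335,135). The popped-out link end sits under the rail.
- There are two blue bins. The one at (428,182) is smaller than the one at (440,280), so it is the one to use.
- The turquoise decoy link is at (368,178).
- The carton is at (330,195), the jar at (218,123) and the bearing at (406,132).

Next I'll measure positions and make enlarged crops.

Run:
```python
from h import *
D={n:np.load(f"pics/{n}0.npz") for n in("scene","top")}
C={n:cloud(n,D[n]["d"].astype(float)) for n in D}
np.set_printoptions(precision=1,suppress=True)
for n in D:
    X=C[n]; z=X[...,2]
    def sel(u0,v0,u1,v1,lo,hi):
        m=np.zeros((400,640),bool); m[v0:v1,u0:u1]=1; m&=(z>lo)&(z<hi); return X[m],m
    tab,_=sel(200,220,300,260,-50,50) if n=="top" else sel(380,320,420,350,-50,50)
    print(n,"table z",np.nanmedian(tab[:,2]))
    P,m=sel(270,100,400,170,238,270) if n=="top" else sel(235,200,370,225,238,270)
    c=P.mean(0); w=np.linalg.svd(P-c)[2][0]; s=(P-c)@w
    print(n,"rail",len(P),c,w,"ends",c+w*s.min(),c+w*s.max(), "z max",P[:,2].max())
    box=(190,170,245,225) if n=="top" else (415,235,475,300)
    for nm,lo,hi in(("standtop",38,52),("handle",60,108),("handletop",109,125)):
        P,m=sel(*box,lo,hi)
        if len(P)>3: print(n,nm,len(P),np.median(P,0),cv2.minAreaRect(P[:,:2].astype(np.float32)))
    box=(390,140,470,225) if n=="top" else (155,215,245,285)
    P,m=sel(*box,53,67)
    print(n,"bin",len(P),cv2.minAreaRect(P[:,:2].astype(np.float32)))
p=cv2.resize(D["top"]["p"][90:220,190:470],None,fx=2.85,fy=2.85,interpolation=cv2.INTER_CUBIC)
q=cv2.resize(D["scene"]["p"][200:350,160:360],None,fx=3.9,fy=3.9,interpolation=cv2.INTER_CUBIC)
cv2.imwrite("pics/ctop.png",p);cv2.imwrite("pics/cscene.png",q)
```

```text
scene table z 0.020291517462970678
scene rail 938 [580.5 -30.2 252.5] [-0.1  1.   0. ] ends [ 592.6 -162.5  252.4] [568.7  98.9 252.6] z max 259.3619296058786
scene standtop 503 [447.2 294.8  44.6] ((436.5860900878906, 298.3341369628906), (82.77668762207031, 61.444332122802734), 33.25834655761719)
scene handle 198 [444.5 297.   84.9] ((440.74365234375, 295.62567138671875), (30.556350708007812, 13.591984748840332), 54.48426818847656)
scene handletop 63 [440.1 298.4 114.7] ((437.4173889160156, 299.5236511230469), (27.743297576904297, 15.292610168457031), 34.94164276123047)
scene bin 508 ((461.61639404296875, -250.0495147705078), (252.5252227783203, 218.6434326171875), 73.04682159423828)
top table z -0.3537562251558475
top rail 676 [572.8 -27.  254.2] [-0.1  1.  -0. ] ends [ 584.5 -161.7  254.6] [561.8 100.6 253.8] z max 261.4882692567824
top standtop 493 [432.1 296.3  44.5] ((433.83721923828125, 300.76165771484375), (81.79277038574219, 61.80006408691406), 32.93301773071289)
top handle 46 [431.  293.8  81.9] ((434.7397766113281, 295.4490966796875), (29.5950927734375, 11.960861206054688), 8.244215965270996)
top handletop 60 [433.9 300.3 115.2] ((434.0659484863281, 300.9284973144531), (27.40079116821289, 14.65281867980957), 34.98904800415039)
top bin 347 ((466.47509765625, -313.83892822265625), (131.0044708251953, 159.3814697265625), 73.05010986328125)
```

View pics/ctop.png

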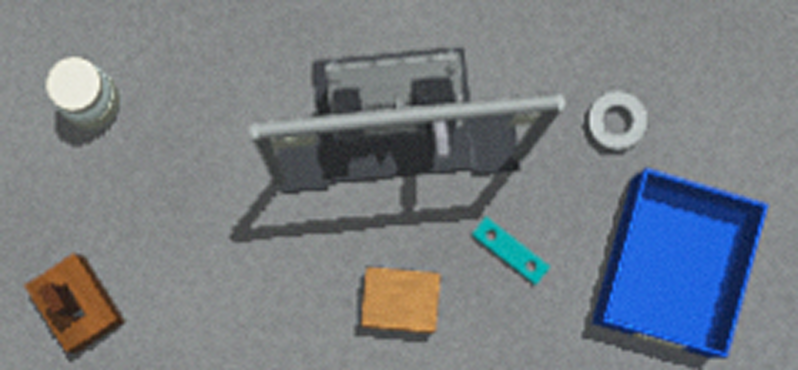

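View pics/cscene.png

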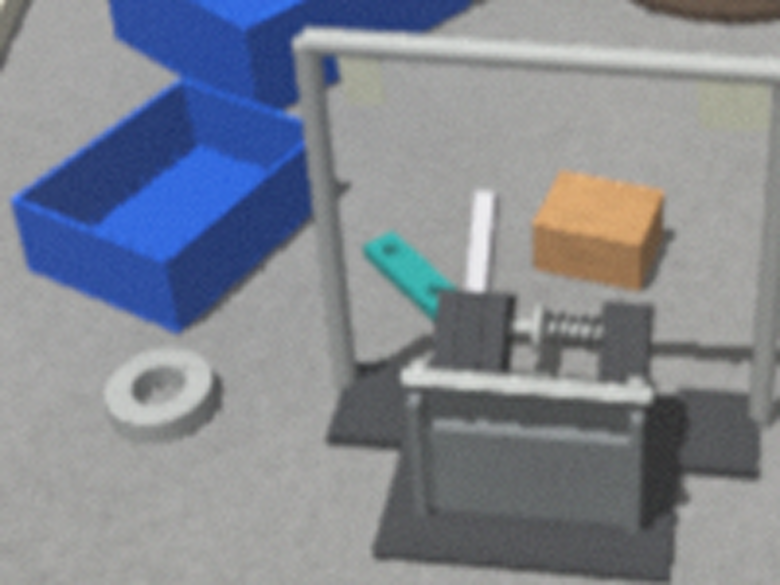

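The scene crop shows, in crop pixels:
- The white link is at (483,230), leaning out of the tube at (475,330).
- The collar is at (540,322) and the housing at (628,340).
- The turquoise bar at (410,270) is the decoy and will be left alone.

The smaller bin measures 131 x 159 mm, which fits the description. Next I'll refine the clevis frame.

```bash
cat >> h.py <<'E'
PSI=0.089
def cframe(o,psi=PSI):
    c,s=np.cos(psi),np.sin(psi); a,b=np.cos(.75),np.sin(.75)
    z=np.array([-b*c,-b*s,a]); y=np.array([-s,c,0]); return np.array(o,float),np.c_[np.cross(y,z),y,z]
E
python3 - <<'E'
from h import *
np.set_printoptions(precision=1,suppress=True)
rm=np.array([576.5,-31]); o=np.r_[rm+55*np.array([np.cos(PSI),np.sin(PSI)]),80]
print("guess",o); o,R=cframe(o)
for n in("scene","top"):
    D=np.load(f"pics/{n}0.npz"); X=cloud(n,D["d"].astype(float)); L=(X-o)@R
    # link: bright, above tube
    br=D["p"].min(-1)>125
    m=br&(L[...,2]>52)&(L[...,2]<110)&(abs(L[...,1])<45)&(abs(L[...,0])<30)
    P=L[m]; 
    if len(P): print(n,"link",len(P),"pct5",np.percentile(P,3,0),"95",np.percentile(P,97,0),"med",np.median(P,0))
    for nm,y0,y1 in(("tube",-40,28),("housing",55,110)):
        m=(L[...,2]>37)&(L[...,2]<48)&(L[...,1]>y0)&(L[...,1]<y1)&(abs(L[...,0])<40)&~br
        P=L[m]
        if len(P): print(n,nm,len(P),"min",np.percentile(P,2,0),"max",np.percentile(P,98,0),"med",np.median(P,0))
    m=(L[...,2]>12)&(L[...,2]<42)&(L[...,1]>24)&(L[...,1]<64)&(abs(L[...,0])<20)&br
    P=L[m]; print(n,"collar/coil",len(P),np.percentile(P,3,0),np.percentile(P,97,0)) if len(P) else 0
    # back bar
    m=(L[...,0]>25)&(L[...,0]<90)&(abs(L[...,1]-20)<80)&(X[...,2]>60)
    P=X[m]; Q=L[m]; print(n,"behind",len(P),P.max(0),P.min(0),Q.max(0),Q.min(0)) if len(P) else 0
E
```

```text
guess [631.3 -26.1  80. ]
scene link 127 pct5 [-10.3 -41.5  53.8] 95 [ 13.7 -31.5  94. ] med [ 10.9 -34.8  73.9]
scene tube 35 min [ -7.6 -38.6  37.1] max [ 21.7 -17.7  42.9] med [ 19.1 -27.3  39.7]
scene housing 7 min [-10.1  56.2  38. ] max [17.8 59.1 42.2] med [16.5 58.3 40.2]
scene collar/coil 9 [ 1.5 24.6 25.4] [13.5 33.6 29.1]
scene behind 1051 [678.3  68.9 258.8] [558.  -90.6  71.8] [ 85.7 100.  169.2] [ 25.1 -60.  -34.6]
top link 36 pct5 [ -8.4 -38.5  77.5] 95 [ 11.5 -30.2  98.6] med [  7.3 -34.9  96.4]
top tube 52 min [-19.6 -38.9  38.1] max [ 20.2 -15.3  46.7] med [ 13.5 -24.2  42. ]
top housing 15 min [-17.7  55.2  38.5] max [16.9 60.8 45.6] med [12.5 57.9 42.6]
top behind 675 [672.   67.4 260.9] [556.7 -91.4  85.9] [ 82.9  99.5 173.1] [ 25.1 -60.  -20.2]
```

{"api": "servo_tool", "payload": {"moves": [0.2,-0.25,0,0.14,1,0.4,-0.5,0,0.286,1,0.6,-0.733,0,0.286,1,0.6,-0.733,0,0.286,1,0.6,-0.733,0,0.286,1,0.6,-0.733,0,0.286,1,0.6,-0.733,0,0.286,1,0.6,-0.733,0,0.286,1,0.6,-0.733,0,0.286,1,0.6,-0.733,-0.05,0.286,1,0.6,-0.733,-0.1,0.286,1,0.6,-0.733,-0.1,0.286,1]}}

```text
t: 1.1
eef_pos: [434.8, 298.6, 171.7]
tcp_rot: [3.141, -0.005, -2.564]
ft_force: [-0.3, 0.1, -0.2]
opening: 1.001
grip_force: 0.0
```

{"api": "servo_tool", "payload": {"moves": [0,0,-0.08,0,1,0,0,-0.16,0,1,0,0,-0.222,0,1,0,0,-0.222,0,1,0,0,-0.222,0,0.3,0,0,-0.222,0,0,0,0,-0.222,0,0,0,0,-0.222,0,0,0,0,-0.222,0,0,0,0,-0.222,0,0,0,0,-0.222,0,0,0,0,-0.222,0,0]}}

```text
t: 2.1
eef_pos: [435.3, 300.5, 86.0]
tcp_rot: [3.142, 0.0, -2.561]
ft_force: [-0.5, -0.1, 0.1]
opening: 0.495
grip_force: 0.0
```

Run:
```python
from h import *
s=state(); print({k:s[k] for k in("t","eef_pos","tcp_rot","ft_force","opening","grip_force")})
o,R=cframe([634.4,-61,80])
np.set_printoptions(precision=1,suppress=True)
for n in("scene","top"):
    D=np.load(f"pics/{n}0.npz"); X=cloud(n,D["d"].astype(float)); L=(X-o)@R
    for a,b in((25,35),(35,45),(45,60)):
        m=(L[...,0]>a)&(L[...,0]<b)&(abs(L[...,1]-35)<60)&(X[...,2]>60)&(X[...,2]<235)
        if m.sum(): print(n,a,b,m.sum(),"hmax",np.percentile(X[m][:,2],[50,99]),"y",np.percentile(L[m][:,1],[1,99]))
print("gap",o+R@[0,26,25],"rail",proj("scene",o+R@[0,33,25]))
```

```text
{'t': 2.1, 'eef_pos': array([435.3159519 , 300.51675252,  86.03876135]), 'tcp_rot': array([ 3.14152394e+00,  2.00189543e-04, -2.56094565e+00]), 'ft_force': array([-0.46062469, -0.05069919,  0.13183269]), 'opening': 0.4952878171161879, 'grip_force': 0.0}
scene 25 35 74 hmax [ 90.6 106.5] y [-24.7  94.8]
scene 35 45 269 hmax [104.6 108.2] y [-24.1  93.5]
top 25 35 153 hmax [102.4 107.4] y [-22.7  93.4]
top 35 45 71 hmax [105.4 109.8] y [-23.4  94.5]
gap [615.1 -36.6  98.3] rail [297.5 284.1]
```

{"api": "servo_tool", "payload": {"moves": [0,0,0,0,0,0,0,0,0,0,0,0,0,0,0,0,0,0,0,0,0,0,0,0,0,0,0,0,0,0,0,0,0,0,0,0,0,0,0,0,0,0,0,0,0,0,0,0,0,0]}}

```text
t: 2.93
eef_pos: [435.3, 300.5, 85.8]
tcp_rot: [3.142, -0.0, -2.561]
ft_force: [0.1, 0.6, -1.0]
opening: 0.148
grip_force: 30.0
```

Pushing at the tips would load a top grip with about 1.2 N m. I'll regrip lower on the handle to shorten the lever.

{"api": "servo_tool", "payload": {"moves": [0,0,0,0,0.35,0,0,0,0,0.35,0,0,0,0,0.35,0,0,-0.04,0,0.35,0,0,-0.077,0,0.35,0,0,-0.077,0,0.2,0,0,-0.077,0,0,0,0,-0.077,0,0,0,0,-0.077,0,0,0,0,-0.077,0,0,0,0,-0.077,0,0,0,0,-0.077,0,0]}}

```text
t: 3.93
eef_pos: [435.6, 300.7, 55.7]
tcp_rot: [-3.142, 0.001, -2.561]
ft_force: [-0.5, -1.9, 5.6]
opening: 0.147
grip_force: 30.0
```

{"api": "servo_tool", "payload": {"moves": [0,0,0,0,0,0,0,0,0,0,0,0,0,0,0,0,0,0.05,0,0,0,0,0.1,0,0,0,0,0.15,0,0,0,0,0.2,0,0,0,0,0.25,0,0,0,0,0.3,0,0,0,0,0.375,0,0,0,0,0.375,0,0,0,0,0.375,0,0]}}

```text
t: 4.93
eef_pos: [435.5, 300.7, 206.2]
tcp_rot: [-3.141, 0.003, -2.561]
ft_force: [-0.6, -0.2, -2.2]
opening: 0.145
grip_force: 30.0
```

{"api": "servo_tool", "payload": {"moves": [0.064,-0.0375,0,-0.02,0,0.128,-0.075,0,-0.04,0,0.192,-0.1125,0,-0.06,0,0.256,-0.15,0,-0.08,0,0.32,-0.1875,0,-0.1,0,0.384,-0.225,0,-0.12,0,0.448,-0.2625,0,-0.14,0,0.512,-0.3,0,-0.157,0,0.51,-0.37,0,-0.157,0,0.508,-0.44,0,-0.157,0,0.506,-0.51,0,-0.157,0,0.504,-0.58,0,-0.157,0]}}

```text
t: 5.93
eef_pos: [636.2, 67.2, 203.1]
tcp_rot: [3.141, -0.003, -3.054]
ft_force: [-0.2, -0.0, -0.7]
opening: 0.149
grip_force: 30.0
```

{"api": "servo_tool", "payload": {"moves": [-0.002,-0.065,0,0,0,-0.004,-0.13,0,0,0,-0.006,-0.195,0,0,0,-0.008,-0.259,0,0,0,-0.008,-0.259,0,0,0,-0.008,-0.259,0,0,0,-0.008,-0.259,0,0,0]}}

```text
t: 6.52
eef_pos: [633.3, -34.7, 204.0]
tcp_rot: [3.141, -0.002, -3.054]
ft_force: [-0.1, 0.6, -0.3]
opening: 0.146
grip_force: 30.0
```

Run:
```python
from h import *
s=state(); print({k:s[k] for k in("t","eef_pos","tcp_rot","ft_force","opening","grip_force")})
P={}
for n in("scene","top"):
    p,d=read_camera(n); P[n]=p; np.savez(f"pics/{n}1.npz",p=p,d=d)
a=cv2.resize(P["scene"][190:320,220:390],None,fx=4,fy=4,interpolation=cv2.INTER_CUBIC)
cv2.imwrite("pics/s1.png",a)
```

```text
{'t': 6.5167, 'eef_pos': array([633.33803613, -34.7231434 , 203.96788773]), 'tcp_rot': array([ 3.14090723e+00, -1.58491835e-03, -3.05440990e+00]), 'ft_force': array([-0.06412431,  0.60432341, -0.25317402]), 'opening': 0.1456665372807818, 'grip_force': 30.000003576278687}
```

View pics/s1.png

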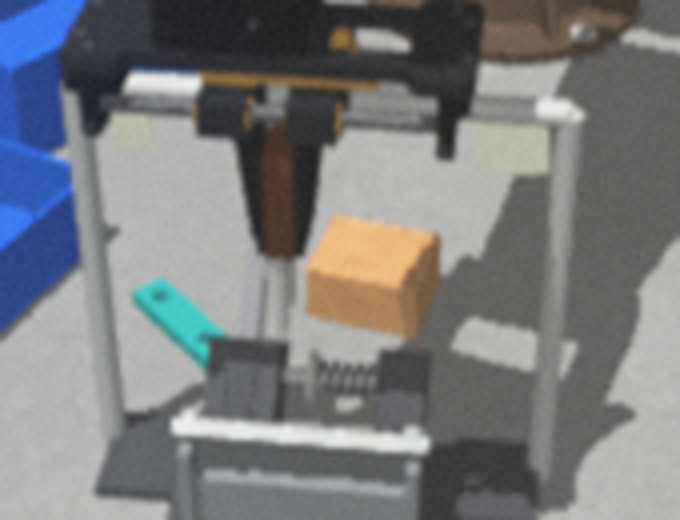

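Run:
```python
from h import *
np.set_printoptions(precision=1,suppress=True)
D=np.load("pics/scene1.npz"); p=D["p"].astype(int); X=cloud("scene",D["d"].astype(float)); o,R=cframe([634.4,-61,80])
c,s=np.cos(PSI),np.sin(PSI); e1=np.array([c,s,0]); e2=np.array([-s,c,0])
d=X-np.array([634.4,-61,0]); A,B,H=d@e1,d@e2,X[...,2]
for v in (256,262,268,272,276,282,284): print(v,[(u,int(p[v,u].mean()),round(A[v,u]),round(B[v,u]),round(H[v,u])) for u in range(282,304)])
```

```text
256 [(282, 169, -47, -4, 147), (283, 171, -49, -2, 146), (284, 171, -46, 1, 148), (285, 163, -47, 3, 147), (286, 155, -60, 2, 137), (287, 147, -66, 3, 132), (288, 145, 17, 22, 201), (289, 139, 16, 23, 201), (290, 129, 18, 26, 203), (291, 113, 12, 27, 198), (292, 116, -6, 25, 183), (293, 134, -10, 27, 180), (294, 169, -226, -9, 0), (295, 183, -227, -7, 0), (296, 181, -226, -4, 1), (297, 183, -177, 7, 41), (298, 183, -178, 9, 41), (299, 183, -176, 12, 43), (300, 182, -176, 15, 44), (301, 184, -178, 17, 42), (302, 182, -178, 20, 42), (303, 182, -182, 22, 39)]
262 [(282, 171, -39, -3, 137), (283, 172, -39, -1, 138), (284, 165, -39, 1, 137), (285, 143, -41, 3, 136), (286, 135, -52, 3, 127), (287, 163, -201, -25, -1), (288, 169, -200, -22, 0), (289, 157, 16, 23, 186), (290, 147, 17, 25, 187), (291, 129, 14, 26, 184), (292, 122, -5, 25, 168), (293, 130, -8, 26, 166), (294, 166, -202, -6, -1), (295, 173, -199, -2, 2), (296, 160, -172, 5, 25), (297, 140, -173, 7, 25), (298, 138, -170, 10, 28), (299, 135, -172, 13, 27), (300, 136, -170, 16, 29), (301, 135, -168, 18, 30), (302, 132, -170, 21, 2
[... 2116 characters left out ...]
117, -11, 35, 110), (299, 95, -22, 36, 100), (300, 89, -15, 39, 107), (301, 98, -23, 40, 100), (302, 99, -127, 26, 1), (303, 97, -16, 45, 107)]
284 [(282, 106, -4, 3, 108), (283, 94, -3, 5, 109), (284, 102, -1, 8, 112), (285, 105, -3, 9, 109), (286, 106, -2, 12, 111), (287, 108, -2, 13, 111), (288, 101, -2, 16, 111), (289, 82, -5, 17, 109), (290, 89, -15, 17, 99), (291, 118, -14, 20, 100), (292, 134, -15, 22, 99), (293, 142, -13, 24, 101), (294, 136, -14, 26, 101), (295, 143, -14, 28, 101), (296, 141, -7, 32, 108), (297, 141, -7, 34, 108), (298, 123, -10, 35, 106), (299, 104, -13, 37, 103), (300, 117, -15, 39, 101), (301, 118, -15, 41, 101), (302, 95, -11, 44, 105), (303, 117, -17, 45, 100)]
```

The fork tine sits at y' 22–27 and x' up to +17, over the gap (tube face at 17, collar at 33). I'll lower it and push.

{"api": "servo_tool", "payload": {"moves": [0,0,-0.04,0,0,0,0,-0.08,0,0,0,0,-0.11,0,0,0,0,-0.132,0,0,0,0,-0.132,0,0,0,0,-0.132,0,0]}}

```text
t: 7.12
eef_pos: [633.7, -34.8, 152.1]
tcp_rot: [3.141, -0.001, -3.054]
ft_force: [-0.6, -0.3, -0.7]
opening: 0.145
grip_force: 30.0
```

{"api": "servo_tool", "payload": {"moves": [-0.001,0.012,0,0,0,-0.002,0.024,0,0,0,-0.003,0.036,0,0,0,-0.004,0.048,0,0,0,-0.0045,0.054,0,0,0,-0.005,0.06,0,0,0,-0.005,0.06,0,0,0,-0.005,0.06,0,0,0]}}

```text
t: 7.78
eef_pos: [632.0, -11.9, 153.0]
tcp_rot: [-3.139, 0.001, -3.053]
ft_force: [1.0, -8.1, -2.6]
opening: 0.149
grip_force: 30.0
```

```bash
cat > look.py <<'E'
from h import *
import sys
np.set_printoptions(precision=1,suppress=True)
k=sys.argv[1]; s=state(); print({q:s[q] for q in("t","eef_pos","ft_force","opening","grip_force")})
p,d=read_camera("scene"); np.savez(f"pics/scene{k}.npz",p=p,d=d); X=cloud("scene",d.astype(float)); o,R=cframe([634.4,-61,80]); L=(X-o)@R
br=p.min(-1)>125
m=br&(L[...,2]>50)&(L[...,2]<135)&(L[...,1]>-12)&(L[...,1]<10)&(abs(L[...,0])<40)
print("link",m.sum(),np.percentile(L[m],2,0),np.percentile(L[m],98,0)) if m.sum() else 0
for z0 in range(50,135,10):
    q=m&(L[...,2]>z0)&(L[...,2]<z0+10)
    if q.sum()>2: print(z0,q.sum(),np.median(L[q],0),np.median(X[q],0))
m=br&(L[...,2]>12)&(L[...,2]<42)&(L[...,1]>17)&(L[...,1]<70)&(L[...,0]>2)&(L[...,0]<25); print("collar/fork y",np.sort(L[m][:,1]))
E
python3 look.py 2
```

```text
{'t': 7.7833, 'eef_pos': array([632. , -11.9, 153. ]), 'ft_force': array([ 1. , -8.1, -2.6]), 'opening': 0.14894186167677326, 'grip_force': 30.005127489566803}
link 145 [-21.8  -4.4  51.6] [ 9.7  5.9 97.7]
50 30 [ 7.1  2.5 55. ] [601.6 -61.3 124.6]
60 31 [ 4.1  1.9 64.8] [592.3 -63.  129.7]
70 30 [ 1.2  2.  75. ] [583.  -63.3 135.7]
80 29 [-1.1  2.8 84.5] [575.7 -63.3 140.9]
90 24 [-2.8  3.3 94.2] [567.7 -63.7 146.1]
collar/fork y [19.3 21.6 21.7 23.5 23.9 24.  25.6 25.9 27.7 27.9 28.5 30.  30.2 32.1
 34.8 36.4 36.8 38.6 38.8 38.9 48.6 48.7 48.9 49.8 50.1 50.1 50.5 50.6
 50.6 50.6 52.2 52.6 52.6 52.6 52.8 52.8 68.4]
```

{"api": "servo_tool", "payload": {"moves": [-0.0005,0.006,0,0,0,-0.001,0.012,0,0,0,-0.001,0.012,0,0,0,-0.001,0.012,0,0,0]}}

```text
t: 8.17
eef_pos: [631.6, -7.4, 153.0]
tcp_rot: [-3.139, 0.001, -3.053]
ft_force: [0.6, -9.3, -2.4]
opening: 0.152
grip_force: 30.0
```

```bash
python3 look.py 3
```

```text
{'t': 8.1667, 'eef_pos': array([631.6,  -7.4, 153. ]), 'ft_force': array([ 0.6, -9.3, -2.4]), 'opening': 0.15187421496610437, 'grip_force': 30.00716507434845}
link 147 [-23.5  -4.   51.6] [ 9.6  6.3 98.5]
50 30 [ 6.2  2.9 55. ] [600.9 -60.7 124.4]
60 31 [ 3.8  2.3 64.9] [592.3 -62.7 129.7]
70 28 [ 1.6  2.  75.3] [584.  -63.3 135.3]
80 29 [-2.6  3.1 84.4] [574.2 -63.  140.5]
90 28 [-4.2  2.8 95.1] [566.5 -64.3 145.7]
collar/fork y [21.5 21.8 23.7 23.8 23.8 25.6 25.6 27.6 28.  30.  30.4 32.3 32.7 34.3
 34.4 36.3 36.7 38.6 38.8 40.9 42.9 43.1 43.4 53.1 53.1 54.3 54.5 54.7
 54.7 54.8 54.9 54.9 55.1 56.4 56.5 56.7 56.8 56.9 56.9 57.1 62.2 68.3]
```

```bash
python3 -c "
from h import *
p=np.load('pics/scene3.npz')['p']
cv2.imwrite('pics/s3.png',cv2.resize(p[190:320,220:390],None,fx=4,fy=4,interpolation=cv2.INTER_CUBIC))"
```

```text
(no output)
```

View pics/s3.png

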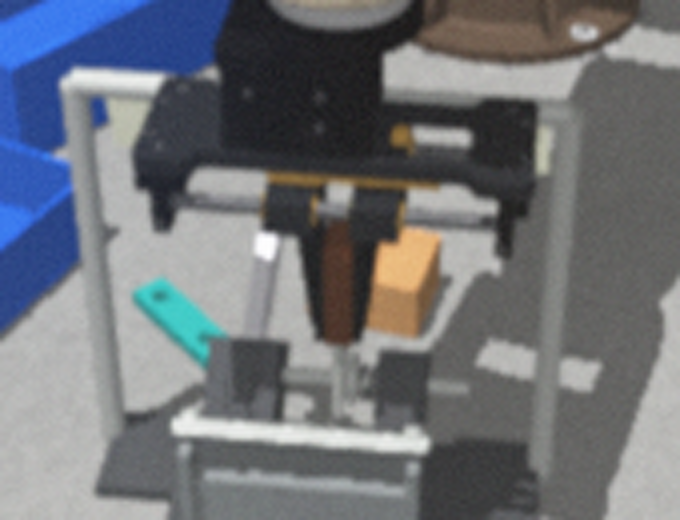

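Run:
```python
from h import *
np.set_printoptions(precision=0,suppress=True)
o,R=cframe([634.4,-61,80])
for k in "13":
    D=np.load(f"pics/scene{k}.npz"); X=cloud("scene",D["d"].astype(float)); L=(X-o)@R
    for u in ([284,286] if k=="3" else [283,285]):
        print(k,u,[(v,int(D["p"][v,u].mean()),*L[v,u].round().astype(int)) for v in range(244,277,2)])
p,d=read_camera("top");np.savez("pics/top3.npz",p=p,d=d);X=cloud("top",d.astype(float));L=(X-o)@R
m=(abs(L[...,1])<9)&(L[...,2]>50)&(L[...,2]<130)&(abs(L[...,0])<40)
print(m.sum());print(L[m][::3])
```

```text
1 283 [(244, 48, np.int64(113), np.int64(13), np.int64(98)), (246, 62, np.int64(107), np.int64(12), np.int64(95)), (248, 82, np.int64(104), np.int64(12), np.int64(91)), (250, 134, np.int64(10), np.int64(-3), np.int64(94)), (252, 158, np.int64(10), np.int64(-3), np.int64(90)), (254, 168, np.int64(10), np.int64(-2), np.int64(85)), (256, 171, np.int64(9), np.int64(-2), np.int64(81)), (258, 171, np.int64(13), np.int64(-1), np.int64(77)), (260, 173, np.int64(11), np.int64(-1), np.int64(73)), (262, 172, np.int64(11), np.int64(-1), np.int64(69)), (264, 172, np.int64(12), np.int64(0), np.int64(64)), (266, 172, np.int64(13), np.int64(1), np.int64(60)), (268, 172, np.int64(8), np.int64(0), np.int64(56)), (270, 164, np.int64(8), np.int64(1), np.int64(52)), (272, 166, np.int64(11), np.int64(1), np.int64(48)), (274, 133, np.int64(11), np.int64(2), np.int64(44)), (276, 73, np.int64(20), np.int64(4), np.int64(40))]
1 285 [(244, 46, np.int64(108), np.int64(16), np.int64(99)), (246, 50, np.int64(104), np.int64(16), np.int64(95)), (248, 47, np.int64(101), np.int64(15), np.int64(92)), (250, 49, np.int6
[... 1852 characters left out ...]
nt64(95)), (252, 252, np.int64(-1), np.int64(2), np.int64(91)), (254, 229, np.int64(-2), np.int64(2), np.int64(87)), (256, 153, np.int64(-2), np.int64(3), np.int64(82)), (258, 154, np.int64(1), np.int64(4), np.int64(78)), (260, 152, np.int64(1), np.int64(4), np.int64(74)), (262, 145, np.int64(2), np.int64(4), np.int64(69)), (264, 137, np.int64(3), np.int64(5), np.int64(65)), (266, 133, np.int64(2), np.int64(5), np.int64(61)), (268, 131, np.int64(-2), np.int64(5), np.int64(57)), (270, 135, np.int64(-7), np.int64(5), np.int64(53)), (272, 146, np.int64(-8), np.int64(5), np.int64(49)), (274, 123, np.int64(-11), np.int64(5), np.int64(44)), (276, 69, np.int64(18), np.int64(10), np.int64(40))]
0
[]
```

{"api": "servo_tool", "payload": {"moves": [0.001,-0.012,0,0,0,0.002,-0.024,0,0,0,0.003,-0.036,0,0,0,0.0045,-0.05,0,0,0,0.0055,-0.065,0,0,0,0.0055,-0.065,0,0,0,0.0055,-0.065,0.05,0,0,0.0055,-0.065,0.1,0,0,0.0055,-0.065,0.15,0,0,0.0055,-0.065,0.2,0,0,0.0055,-0.065,0.25,0,0,0.0055,-0.065,0.25,0,0]}}

```text
t: 9.27
eef_pos: [634.6, -31.8, 256.5]
tcp_rot: [-3.141, 0.006, -3.054]
ft_force: [-0.2, -0.7, -1.1]
opening: 0.145
grip_force: 30.0
```

```bash
sed -i 's/L\[...,2\]>50)&(L\[...,2\]<135)&(L\[...,1\]>-12)&(L\[...,1\]<10)/L[...,2]>50)\&(L[...,2]<135)\&(L[...,1]>-16)\&(L[...,1]<16)/' look.py; python3 look.py 4
```

```text
{'t': 9.2667, 'eef_pos': array([634.6, -31.8, 256.5]), 'ft_force': array([-0.2, -0.7, -1.1]), 'opening': 0.14547998920841568, 'grip_force': 29.999965131282806}
link 169 [-21.4  -4.2  51.7] [  8.6   6.1 111.2]
50 30 [ 5.9  2.4 55. ] [600.9 -61.5 123.7]
60 31 [ 4.5  3.  64.9] [593.1 -61.8 130. ]
70 27 [ 0.4  2.  75.4] [582.9 -63.3 134.9]
80 30 [-2.3  3.  84.4] [573.6 -62.9 140.1]
90 27 [-4.3  1.5 95. ] [566.1 -65.3 146.1]
100 17 [ -7.4   1.5 104.5] [557.6 -66.6 152.3]
110 7 [ -9.5   0.7 111.3] [551.6 -67.8 155.1]
collar/fork y [19.4 20.  21.3 21.8 23.7 24.  24.  26.  27.8 28.3 30.2 31.3 31.4 31.5
 31.6 31.6 31.8 32.  32.7 33.  33.1 33.1 33.5 33.6 33.8 34.  34.  34.
 34.  34.7 34.9 35.  35.1 35.2 35.2 35.3 35.4 35.4 38.5 39.  41.3 43.1
 43.6 64.2 66.5 68.4 68.5]
```

The link has popped up and droops to about 1.0 rad, with its top near z' = 113. The fork goes back to its stand first.

{"api": "servo_tool", "payload": {"moves": [0,0.08,0,0,0,0,0.16,0,0,0,0,0.24,0,0.02,0,0,0.32,0,0.05,0,0,0.4,0,0.08,0,0,0.47,0,0.11,0,-0.07,0.52,0,0.14,0,-0.14,0.57,0,0.157,0,-0.21,0.62,0,0.157,0,-0.28,0.67,0,0.157,0,-0.35,0.72,0,0.157,0,-0.42,0.77,0,0.157,0]}}

```text
t: 10.32
eef_pos: [463.3, 276.5, 251.0]
tcp_rot: [3.141, -0.002, -2.561]
ft_force: [0.4, 0.1, -0.6]
opening: 0.145
grip_force: 30.0
```

{"api": "servo_tool", "payload": {"moves": [-0.05,0.04,-0.04,0,0,-0.078,0.061,-0.1,0,0,-0.078,0.061,-0.16,0,0,-0.078,0.061,-0.2,0,0,-0.078,0.061,-0.25,0,0,-0.078,0.061,-0.3,0,0,-0.078,0.061,-0.34,0,0,-0.078,0.061,-0.34,0,0,-0.078,0.061,-0.34,0,0]}}

```text
t: 11.07
eef_pos: [433.5, 300.0, 115.3]
tcp_rot: [3.141, -0.003, -2.561]
ft_force: [-0.3, 1.0, -0.5]
opening: 0.143
grip_force: 30.0
```

Run:
```python
from h import *
np.set_printoptions(precision=1,suppress=True)
s=state(); print({q:s[q] for q in("t","eef_pos","tcp_rot","ft_force")})
P={}
for n in("scene","top"):
    p,d=read_camera(n); P[n]=p; X=cloud(n,d.astype(float)); np.savez(f"pics/{n}5.npz",p=p,d=d)
    c,sn=np.cos(.579),np.sin(.579); q=X-np.array([435.5,300,0]); a=q[...,0]*c+q[...,1]*sn; b=-q[...,0]*sn+q[...,1]*c
    m=(abs(a)<25)&(abs(b)<20)&(X[...,2]>52)&(X[...,2]<100)
    for z in range(52,100,8):
        k=m&(abs(X[...,2]-z-4)<4)
        if k.sum(): print(n,z,k.sum(),"a",a[k].min(),a[k].max(),"b",b[k].min(),b[k].max())
cv2.imwrite("pics/s5.png",cv2.resize(P["scene"][180:310,380:520],None,fx=4.2,fy=4.2,interpolation=cv2.INTER_CUBIC))
```

```text
{'t': 11.0667, 'eef_pos': array([433.5, 300. , 115.3]), 'tcp_rot': array([ 3.1, -0. , -2.6]), 'ft_force': array([-0.3,  1. , -0.5])}
scene 60 2 a -18.0585920206073 -12.63378655754371 b -4.284079473473439 -2.728017057865153
scene 68 24 a -17.92268681567834 14.482060566130126 b -6.430805764305214 1.9297536012141365
scene 76 20 a -16.885362486761263 13.867607682486168 b -7.003544291760845 0.9990764321893586
scene 84 17 a -14.994903724603423 13.267554671756455 b -5.931131056841277 1.3992950703826095
scene 92 24 a -18.726062185827438 13.274527127915029 b -6.728669655584071 1.301595838362589
top 68 2 a -17.194778037662466 -16.834414004886238 b -1.883627998962175 2.4103927219247296
top 76 1 a -16.87695423434798 -16.87695423434798 b 3.458643593223118 3.458643593223118
top 84 2 a -17.721176634983323 -16.51994133429679 b -2.034014254384503 -0.07089592211581408
```

View pics/s5.png

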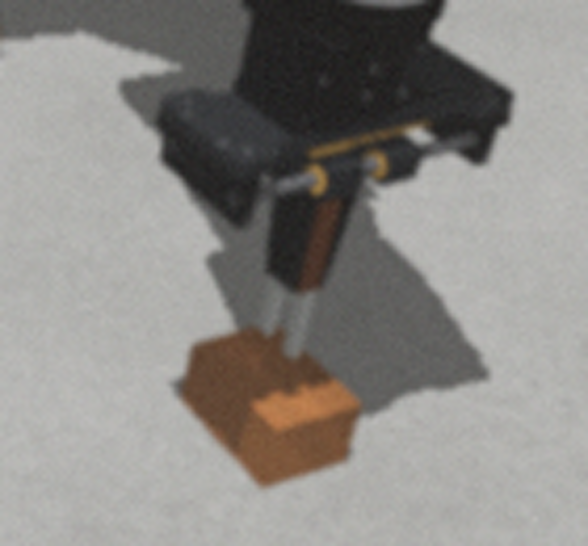

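The tines hang straight above the slot, with a small offset of about 2 mm to correct. I'll insert the fork.

{"api": "servo_tool", "payload": {"moves": [0.005,0.0015,0,0,0,0.005,0.0015,0,0,0,0.005,0.0015,-0.03,0,0,0.005,0.0015,-0.05,0,0,0.005,0.0015,-0.07,0,0,0.005,0.0015,-0.09,0,0,0.005,0.0015,-0.11,0,0,0.005,0.0015,-0.11,0,0]}}

```text
t: 11.83
eef_pos: [435.7, 300.4, 70.7]
tcp_rot: [3.141, -0.002, -2.561]
ft_force: [-0.0, -0.4, -0.8]
opening: 0.144
grip_force: 30.0
```

{"api": "servo_tool", "payload": {"moves": [0,0,-0.015,0,0,0,0,-0.03,0,0,0,0,-0.036,0,0,0,0,-0.036,0,0]}}

```text
t: 12.17
eef_pos: [436.0, 300.6, 57.3]
tcp_rot: [3.141, -0.001, -2.561]
ft_force: [0.1, -0.8, -0.7]
opening: 0.148
grip_force: 30.0
```

{"api": "servo_tool", "payload": {"moves": [0,0,-0.004,0,0,0,0,-0.004,0,0.5,0,0,-0.004,0,0.5,0,0,-0.004,0,0.5,0,0,-0.004,0,0.5,0,0,-0.004,0,0.5,0,0,0.04,0,0.5,0,0,0.1,0,0.5,0,0,0.18,0,0.5,0,0,0.26,0,0.5,0,0,0.34,0,0.5,0,0,0.34,0,0.5]}}

```text
t: 13.17
eef_pos: [438.0, 301.7, 199.5]
tcp_rot: [-3.141, 0.009, -2.561]
ft_force: [1.6, 0.9, 0.2]
opening: 0.5
grip_force: 0.0
```

```bash
cat > look2.py <<'E'
from h import *
import sys
np.set_printoptions(precision=1,suppress=True)
k=sys.argv[1]; s=state(); print({q:s[q] for q in("t","eef_pos","tcp_rot","ft_force","opening","grip_force")})
e1=np.array([np.cos(PSI),np.sin(PSI)]); e2=np.array([-e1[1],e1[0]])
for n in("scene","top"):
    p,d=read_camera(n); X=cloud(n,d.astype(float)); np.savez(f"pics/{n}{k}.npz",p=p,d=d)
    q=X[...,:2]-np.array([634.4,-61]); a,b,h=q@e1,q@e2,X[...,2]
    m=(p.min(-1)>115)&(a>-140)&(a<-20)&(b>-16)&(b<16)&(h>90)&(h<235)
    for a0 in range(-140,-20,8):
        w=m&(a>a0)&(a<a0+8)
        if w.sum()>1: print(n,a0,w.sum(),"b",np.percentile(b[w],[5,50,95]),"h",np.percentile(h[w],[2,50,98]))
    m=(a>-75)&(a<-35)&(h>235)&(h<265)&(abs(b-35)<110)
    if m.sum(): print(n,"rail a",np.percentile(a[m],[2,50,98]),"h",np.percentile(h[m],[50,98]))
    m=(X[...,2]>112)&(X[...,2]<125)&(abs(X[...,0]-435)<40)&(abs(X[...,1]-300)<40)
    if m.sum(): print(n,"forktop",m.sum(),np.median(X[m],0))
E
python3 look2.py 6
```

```text
{'t': 13.1667, 'eef_pos': array([438. , 301.7, 199.5]), 'tcp_rot': array([-3.1,  0. , -2.6]), 'ft_force': array([1.6, 0.9, 0.2]), 'opening': 0.4996776916426583, 'grip_force': 0.0}
scene -92 11 b [3.7 6.3 6.5] h [133.5 145.1 155.3]
scene -84 27 b [-2.9  1.9  6.3] h [133.9 152.8 157.5]
scene -76 21 b [-2.   2.4  6.2] h [124.4 148.1 152. ]
scene -68 29 b [-2.8  3.8  5.9] h [117.6 143.2 148.3]
scene -60 27 b [-3.7  2.8  5.6] h [121.1 138.7 141.8]
scene -52 21 b [-2.1  1.9  5.7] h [109.9 134.1 136.5]
scene -44 29 b [-3.7  3.2  5.2] h [106.1 128.1 134.1]
scene -36 24 b [-4.4  1.2  4.9] h [115.9 125.4 128.9]
scene -28 18 b [-4.5 -0.3  4. ] h [117.8 121.1 124.2]
scene rail a [-61.6 -50.3 -47.2] h [253.7 257.8]
scene forktop 54 [440.2 297.3 115.5]
top -100 14 b [-0.2  5.2  7.9] h [137.4 142.6 151.7]
top -92 14 b [-0.1  3.7  7.9] h [148.1 153.9 158.8]
top -84 5 b [1.7 4.  6.5] h [150.9 152.5 153.1]
top -76 10 b [0.3 4.1 8.1] h [146.1 148.1 150.5]
top -68 11 b [-0.9  2.3  7.2] h [140.5 142.9 146.3]
top -60 10 b [-0.7  4.5  8.1] h [131.2 137.  139.6]
top -52 13 b [-2.5  2.4  7.7] h [107.6 134.2 137.8]
top -44 9 b [-6.   1.   5.6] h [101.  128.3 132.9]
top rail a [-64.6 -58.6 -50.5] h [255.1 259. ]
top forktop 24 [428.5 295.1 115.6]
```

{"api": "servo_tool", "payload": {"moves": [0.012,-0.08,0,-0.02,0.5,0.024,-0.16,0,-0.05,0.5,0.036,-0.24,0,-0.08,0.5,0.048,-0.33,0,-0.11,0.5,0.06,-0.42,0,-0.14,0.5,0.075,-0.51,0,-0.157,0.5,0.09,-0.6,0,-0.157,0.5,0.105,-0.69,0,-0.157,0.5,0.12,-0.78,0,-0.157,0.5,0.135,-0.87,0,-0.157,0.5,0.147,-0.928,0,-0.157,0.5,0.147,-0.928,0,-0.157,0.5]}}

```text
t: 14.27
eef_pos: [495.3, -74.1, 192.3]
tcp_rot: [3.141, -0.002, -3.058]
ft_force: [-0.4, -0.7, 0.0]
opening: 0.501
grip_force: 0.0
```

{"api": "servo_tool", "payload": {"moves": [0,0,-0.04,0,0.5,0,0,-0.1,0,0.5,0,0,-0.16,0,0.5,0,0,-0.18,0,0.5,0,0,-0.18,0,0.5,0,0,-0.18,0,0.5]}}

```text
t: 14.77
eef_pos: [494.9, -70.1, 121.7]
tcp_rot: [3.141, -0.001, -3.054]
ft_force: [-0.1, 0.3, 1.0]
opening: 0.498
grip_force: 0.0
```

{"api": "servo_tool", "payload": {"moves": [0.02,0.002,0,0,0.5,0.04,0.0035,0,0,0.5,0.06,0.005,0,0,0.5,0.075,0.0065,0,0,0.5,0.085,0.0075,0,0,0.5,0.093,0.008,0,0,0.5,0.093,0.008,0,0,0.5,0.093,0.008,0,0,0.4]}}

```text
t: 15.43
eef_pos: [532.2, -67.2, 121.8]
tcp_rot: [3.141, -0.0, -3.054]
ft_force: [-0.4, -0.4, 0.3]
opening: 0.468
grip_force: 0.0
```

{"api": "servo_tool", "payload": {"moves": [0,0,0,0,0,0,0,0,0,0,0,0,0,0,0,0,0,0,0,0,0,0,0,0,0,0,0,0,0,0,0,0,0,0,0,0,0,0,0,0,0,0,0,0,0,0,0,0,0,0]}}

```text
t: 16.27
eef_pos: [532.1, -67.2, 121.8]
tcp_rot: [3.141, -0.0, -3.054]
ft_force: [-2.0, 0.2, 1.2]
opening: 0.098
grip_force: 30.0
```

```bash
python3 look2.py 7; python3 -c "
from h import *
p=np.load('pics/scene7.npz')['p']
cv2.imwrite('pics/s7.png',cv2.resize(p[190:320,220:390],None,fx=4,fy=4,interpolation=cv2.INTER_CUBIC))"
```

```text
{'t': 16.2667, 'eef_pos': array([532.1, -67.2, 121.8]), 'tcp_rot': array([ 3.1, -0. , -3.1]), 'ft_force': array([-2. ,  0.2,  1.2]), 'opening': 0.09845224220230926, 'grip_force': 30.000696927309036}
scene -100 2 b [-13.   -2.4   8.3] h [122.3 139.3 156.3]
scene -92 10 b [-14.2  -0.6   6.4] h [123.8 154.9 173.6]
scene -84 29 b [-3.4  3.7  5.5] h [126.7 152.2 156.3]
scene -76 25 b [-3.9  0.9  5.1] h [136.7 147.9 217.6]
scene -68 29 b [-9.9  1.9  6.8] h [121.1 143.3 206.2]
scene -60 27 b [-3.8  2.7  5.2] h [119.4 137.5 142. ]
scene -52 20 b [-4.7 -0.1  4.8] h [127.  134.5 136.4]
scene -44 31 b [-3.8  2.7  4.9] h [104.8 128.1 133.8]
scene -36 23 b [-4.3  2.2  4.7] h [110.3 124.5 126.8]
scene -28 19 b [-5.  -0.9  3.8] h [117.5 119.9 125. ]
scene rail a [-61.5 -50.4 -47.1] h [253.6 257.6]
scene forktop 54 [440.  297.5 115. ]
top rail a [-73.7 -59.7 -51. ] h [254.6 259.3]
top forktop 54 [436.5 299.4 115.4]
```

View pics/s7.png

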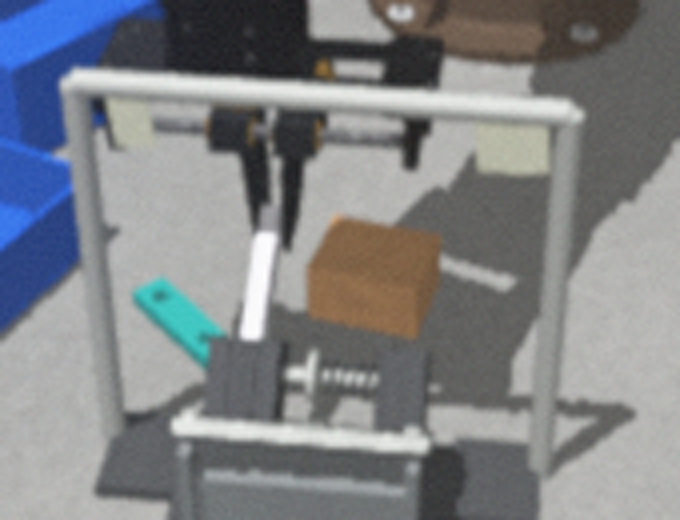

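{"api": "servo_tool", "payload": {"moves": [-0.006,-0.0005,0.004,0,0,-0.012,-0.001,0.008,0,0,-0.018,-0.0016,0.012,0,0,-0.024,-0.002,0.016,0,0,-0.032,-0.003,0.021,0,0,-0.04,-0.0035,0.026,0,0,-0.048,-0.004,0.031,0,0,-0.056,-0.005,0.036,0,0,-0.064,-0.0057,0.041,0,0,-0.064,-0.0057,0.041,0,0]}}

```text
t: 17.2
eef_pos: [506.2, -69.6, 138.7]
tcp_rot: [3.142, 0.0, -3.054]
ft_force: [-0.4, 0.9, -1.3]
opening: 0.096
grip_force: 30.0
```

```bash
sed -i 's/a>-140)&(a<-20)/a>-180)\&(a<-20)/; s/range(-140/range(-180/' look2.py; python3 look2.py 8; python3 -c "
from h import *
p=np.load('pics/scene8.npz')['p']
cv2.imwrite('pics/s8.png',cv2.resize(p[190:320,220:390],None,fx=4,fy=4,interpolation=cv2.INTER_CUBIC))"
```

```text
{'t': 17.2, 'eef_pos': array([506.2, -69.6, 138.7]), 'tcp_rot': array([ 3.1,  0. , -3.1]), 'ft_force': array([-0.4,  0.9, -1.3]), 'opening': 0.09637425642652733, 'grip_force': 29.99471738934517}
scene -124 5 b [-14.9 -11.5  -9.6] h [151.5 159.7 187.3]
scene -116 23 b [-12.8   5.2   5.7] h [141.9 167.1 185.5]
scene -108 21 b [-4.1  0.2  5. ] h [154.6 169.2 233.5]
scene -100 40 b [-3.3  3.2  5.4] h [137.5 163.3 234.4]
scene -92 17 b [-4.2 -0.   4.5] h [156.  158.3 161.5]
scene -84 31 b [-3.2  3.6  5.3] h [128.5 152.7 157.4]
scene -76 29 b [-4.1  0.8  5.1] h [128.3 148.5 152.3]
scene -68 26 b [-4.5  1.6  5. ] h [119.2 142.5 146.2]
scene -60 26 b [-3.5  2.4  4.9] h [118.2 138.3 141.9]
scene -52 28 b [-4.7 -0.   4.4] h [114.8 132.9 136.2]
scene -44 14 b [-4.  -0.4  3.8] h [123.2 128.9 132.7]
scene rail a [-60.9 -50.3 -47.1] h [253.6 257.7]
scene forktop 52 [440.4 296.9 115.2]
top rail a [-64.9 -58.2 -50.7] h [255.1 259.2]
top forktop 53 [436.4 299.6 115.4]
```

View pics/s8.png

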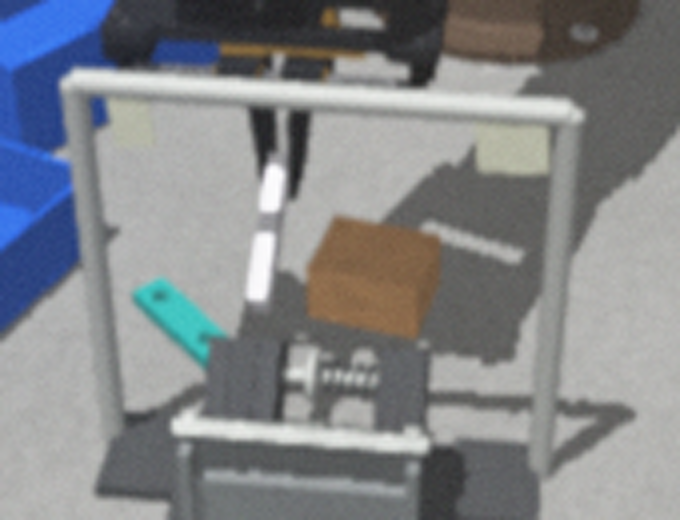

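The link is clear of the tube and firmly held. I'll check the bins' heights and carry it over.

{"api": "servo_tool", "payload": {"moves": [-0.02,-0.002,0.014,0,0,-0.045,-0.004,0.03,0,0,-0.075,-0.007,0.06,0,0,-0.1,-0.02,0.1,0,0,-0.12,-0.06,0.14,-0.02,0,-0.14,-0.12,0.17,-0.04,0,-0.15,-0.18,0.18,-0.06,0,-0.165,-0.24,0.18,-0.08,0,-0.18,-0.3,0.18,-0.1,0,-0.195,-0.36,0.18,-0.122,0,-0.2,-0.42,0.18,-0.122,0,-0.207,-0.48,0.18,-0.122,0]}}

```text
t: 18.3
eef_pos: [422.7, -262.4, 210.9]
tcp_rot: [-3.142, 0.0, 2.845]
ft_force: [0.2, 0.5, -1.3]
opening: 0.097
grip_force: 30.0
```

{"api": "servo_tool", "payload": {"moves": [0,-0.05,0,0,0,0,-0.098,0,0,0,0,-0.098,0,0,0,0,-0.098,0,0,0,0,-0.098,0,0,0]}}

```text
t: 18.72
eef_pos: [423.3, -300.0, 210.5]
tcp_rot: [3.141, -0.0, 2.846]
ft_force: [-0.9, 0.0, -1.2]
opening: 0.102
grip_force: 30.0
```

Run:
```python
from h import *
np.set_printoptions(precision=1,suppress=True)
s=state(); print({q:s[q] for q in("t","eef_pos","tcp_rot","ft_force","opening","grip_force")})
u=np.array([np.cos(.297),-np.sin(.297)]); w=np.array([-u[1],u[0]])
for n in("scene","top"):
    p0=np.load(f"pics/{n}0.npz"); X0=cloud(n,p0["d"].astype(float)); p0=p0["p"].astype(int)
    m=(p0[...,0]-p0[...,2]>60)&(X0[...,0]>150)&(X0[...,0]<380)&(X0[...,1]<-150)&(X0[...,1]>-480)
    print(n,"bigbin h",np.percentile(X0[m][:,2],[50,97]),"x",X0[m][:,0].max())
    p,d=read_camera(n); X=cloud(n,d.astype(float)); np.savez(f"pics/{n}9.npz",p=p,d=d)
    q=X[...,:2]-s["eef_pos"][:2]; a,b,h=q@u,q@w,X[...,2]
    m=(p.min(-1)>90)&(abs(b)<15)&(h>90)&(h<260)&(abs(a)<110)
    for a0 in range(-100,110,10):
        k=m&(a>a0)&(a<a0+10)
        if k.sum()>2: print(n,a0,k.sum(),"b",np.median(b[k]),"h",np.percentile(h[k],[2,50,98]))
```

```text
{'t': 18.7167, 'eef_pos': array([ 423.3, -300. ,  210.5]), 'tcp_rot': array([ 3.1, -0. ,  2.8]), 'ft_force': array([-0.9,  0. , -1.2]), 'opening': 0.10204604386668521, 'grip_force': 29.994443356990814}
scene bigbin h [52.  86.4] x 379.92798032285066
scene 10 37 b 2.4744677747352357 h [216.4 231.8 245.1]
scene 20 41 b 1.9706151517373958 h [212.1 235.8 243.7]
scene 30 48 b 2.710660831206553 h [207.2 227.7 237.4]
scene 40 49 b 2.675981299076684 h [201.  220.4 231.7]
scene 50 50 b 2.468185007977845 h [195.2 214.2 225.8]
scene 60 55 b 2.1994717440472735 h [188.7 207.  219.8]
scene 70 46 b 2.12064718825809 h [183.1 202.4 212.4]
scene 80 34 b 0.5642848953317294 h [188.6 201.1 206.1]
top bigbin h [ 7.1 87.5] x 377.8412754154291
top 50 4 b 4.676624115877539 h [209.2 215.6 218.9]
top 60 15 b 3.8745694030030955 h [192.7 211.9 216.1]
top 70 14 b 0.15413118305158935 h [203.7 207.3 209.9]
top 80 7 b -1.2090905719457352 h [199.1 201.6 204.1]
```

{"api": "servo_tool", "payload": {"moves": [0,0,-0.05,0,0,0,0,-0.1,0,0,0,0,-0.16,0,0,0,0,-0.22,0,0,0,0,-0.28,0,0,0,0,-0.33,0,0,0,0,-0.37,0,0,0,0,-0.4,0,0,0,0,-0.42,0,0,0,0,-0.42,0,0,0,0,-0.42,0,0]}}

```text
t: 19.73
eef_pos: [424.1, -300.4, 42.5]
tcp_rot: [3.141, -0.0, 2.846]
ft_force: [0.9, -0.5, -1.5]
opening: 0.096
grip_force: 30.0
```

{"api": "servo_tool", "payload": {"moves": [0,0,-0.005,0,0,0,0,-0.01,0,0,0,0,-0.015,0,0,0,0,-0.02,0,0,0,0,-0.025,0,0,0,0,-0.025,0,0]}}

```text
t: 20.23
eef_pos: [423.8, -300.7, 32.0]
tcp_rot: [3.141, -0.0, 2.846]
ft_force: [-0.4, 0.0, -0.2]
opening: 0.099
grip_force: 30.0
```

{"api": "servo_tool", "payload": {"moves": [0,0,-0.006,0,0,0,0,-0.012,0,0,0,0,-0.018,0,0,0,0,-0.024,0,0,0,0,-0.03,0,0,0,0,-0.036,0,0,0,0,-0.036,0,0]}}

```text
t: 20.82
eef_pos: [423.9, -300.8, 17.4]
tcp_rot: [3.141, -0.0, 2.846]
ft_force: [-0.5, -0.3, 2.6]
opening: 0.098
grip_force: 30.0
```

Light floor contact. I'll open, rise straight up and check.

{"api": "servo_tool", "payload": {"moves": [0,0,0,0,0.12,0,0,0,0,0.15,0,0,0,0,0.2,0,0,0,0,0.3,0,0,0,0,0.35,0,0,0,0,0.35,0,0,0.05,0,0.35,0,0,0.13,0,0.35,0,0,0.21,0,0.35,0,0,0.3,0,0.35,0,0,0.4,0,0.35,-0.1,0.05,0.45,0,0.35]}}

```text
t: 21.82
eef_pos: [394.0, -287.0, 199.5]
tcp_rot: [-3.137, 0.009, 2.846]
ft_force: [-1.1, 0.8, 0.4]
opening: 0.347
grip_force: 0.0
```

{"api": "servo_tool", "payload": {"moves": [0,0.1,0,0,0.35,0,0.2,0,0,0.35,0,0.3,0,0,0.35,0,0.4,0,0,0.35,0,0.4,0,0,0.35,0,0.4,0,0,0.35]}}

```text
t: 22.32
eef_pos: [389.9, -122.2, 195.2]
tcp_rot: [-3.142, 0.001, 2.849]
ft_force: [0.8, 0.1, 0.6]
opening: 0.35
grip_force: 0.0
```

Run:
```python
from h import *
np.set_printoptions(precision=1,suppress=True)
s=state(); print(s["t"],s["eef_pos"],s["opening"])
I=[]
for n in("scene","top"):
    p,d=read_camera(n); X=cloud(n,d.astype(float)); I.append(p)
    m=(p.min(-1)>100)&(abs(X[...,0]-466)<75)&(abs(X[...,1]+314)<75)&(X[...,2]>-10)&(X[...,2]<120)&(p.max(-1).astype(int)-p.min(-1)<50)
    k=(X[...,2]>4)&m
    print(n,"link",k.sum(),np.percentile(X[k],[2,50,98],axis=0).tolist())
    m=(X[...,2]>112)&(X[...,2]<125)&(abs(X[...,0]-435)<40)&(abs(X[...,1]-300)<40); print(n,"forktop",np.median(X[m],0))
cv2.imwrite("pics/end.png",np.vstack([I[0][190:350,150:490],I[1][90:250,190:530]]))
```

```text
22.3167 [ 389.9 -122.2  195.2] 0.3500619435804428
scene link 243 [[427.05148434273957, -329.59380421395093, 5.881594888239514], [468.5932854275827, -313.2038980343148, 22.476680922121886], [506.05534672203527, -299.2116675998764, 29.806253640461556]]
scene forktop [441.2 297.3 115. ]
top link 104 [[436.4080418412312, -328.8367499451414, 4.279505458412679], [471.29804377277486, -315.05176401380913, 26.56015578048126], [506.53899374915915, -245.48237259787365, 32.409636134997434]]
top forktop [436.5 299.6 115. ]
```

View pics/end.png

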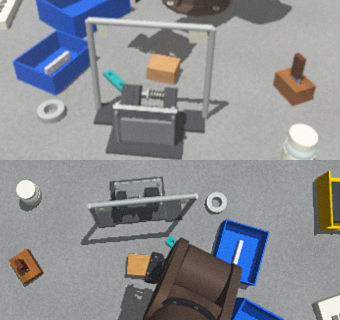

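The link lies in the smaller blue bin, at (60,62) in the upper half. The fork stands upright in its slot at (297,75), and the bar is back at rest. The bystanders have not moved, so I'm handing in.

```bash
python3 -c "
from cell import *
print(job_done())"
```

```text
the job is handed in; nothing more can be done
None
```

I handed the job in at about 22 s: the fork freed the link and stands upright in its slot again, and the link lies in the smaller blue bin. The last pictures show the bar back at rest and the carton, jar and bearing in place, but the hand-in gave no verdict.

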